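# Lock the tube tray onto the shaker with its quarter-turn T-key

## Robot

A 7-joint arm with a two-finger parallel gripper is mounted at the origin on a cart in front of the work surface, level with it; the furniture and walls round the work are solid. World frame = base frame: x ahead of the robot, y to its left, z up, the work surface at z = 0. Lengths are in m, angles in rad, forces in N, time in s.
With the tool pointing down it reaches from about 0.425 to 0.925 m from the base axis. Payload 6.8 kg.
Tool frame: the origin (TCP) lies on the front face of the gripper's body, between the roots of the fingers; the fingertips stand 73 mm ahead of it and the grasp point (between the pads) lies 54 mm ahead of it (env.nose_length is the distance from the TCP to the fingertips, in m); z points along the fingers, y is the line along which they close (so a half turn about z gives the same grasp; the last joint's range is limited). The gripper opens to 85 mm and grips with 20 to 120 N. Pads are 22 mm wide; open, the fingers measure 114 mm over their backs; the gripper's body (76 mm by 85 mm) begins 54 mm behind the grasp point. The pads swing forward as they close: fully open they stand 13 mm farther back than shut.
Start: joints at [-1.219, 0.477, 0.022, 1.555, -0.011, 1.109, -0.083], TCP at [0.3, 0.605, 0.304] pointing down, gripper open.
Joint ranges: [-2.96, 2.96], [-0.34, 2.1], [-1.41, 1.46], [0.24, 2.44], [-1.37, 4.51], [0.17, 1.92], [-2.96, 2.96]. Speed limits (rad/s): [2.39, 2.39, 3.14, 3.14, 3.14, 3.14, 3.14].

## Interface

Orientations are given as a unit quaternion [w, x, y, z].
In Python, from cell import env, kin, camera, calibration, job gives the robot as it stands. The module is installed in compiled form; this text tells all that it offers. Calls block until the motion is done:
- env.reach(position, orientation): joint-space move of the TCP to a pose.
- env.movel(position, velocity=0.15, rot=None, stop_force=None): straight line of the TCP; rot=None keeps the orientation; velocity is the mean speed in m/s. With stop_force (N) it stops when the force on the tool has changed by that much, and returns True; else False.
- env.goto_joints(angles): joint-space move.
- env.grip(opening, f_grip=None): finger opening in m; f_grip is the grip in N (None keeps the last); returns when the fingers have stopped.
- env.dwell(seconds).
- kin.inverse_kinematics(position, orientation): joint angles nearest the present ones, or None.
- env.get_state(): the state.
- camera(name): name is "side" or "top"; returns (picture, depth): 480x640x3 uint8, blue, green, red; 480x640 float32, m along the optical axis (not along the pixel's ray), 0 where there is no reading.
- calibration(name): a dict with "fx", "fy", "cx", "cy" (pixels), "rvec" (rotation vector, rad) and "tvec" (3), from world to camera coordinates, as OpenCV has them. Camera axes: x right, y down, z forward; pixel columns grow to the right and rows downward; lengths in m; the calibration is good to about 2 mm. A picture is of the moment at which its call begins. calibration takes no time and is no camera call.
A pose or a line that the arm cannot do raises env.PlanningError and nothing moves.
- job.job_done(): hands the job in; it is judged then, once.
The state is a dict: "time": time; "qpos": joint angles; "joint_velocities": joint speeds; "joint_torque": joint torques, N m; "tcp_pos": TCP position; "orientation": TCP orientation; "force": force on the tool from outside, world axes, zero at the start; "torque": the same for the moment, N m; "opening": finger opening in m; "gripper_force": force on a finger pad.
Only numpy, scipy, OpenCV 4.12 (cv2) and the standard library are available. Lean on these libraries where they do the work, as an engineer would, in place of code of your own. Each camera call takes 0.05 s, during which the arm holds its last target. There are 200 camera calls.

## Task

Lock the tube tray onto the shaker so that it can be run: take the T-key out of its stand, pass its cross head down through the window in the tray and through the slot of the lock plate below, push it in against its spring and turn it a quarter turn clockwise (seen from above) to the stop, then let the spring draw the head fully home into the groove under the plate and let go. The lock plate was clamped by hand and its slot may lie up to 8 mm to either side of the middle, so feel for it gently: do not push on the plate, the shaker or the tray with more than 30 N. Leave the tray lying flat in its place, and do not shift the timer, the tally counter or the carton.

Things in the scene. Friction and masses are not known exactly. Their poses are not given: they have to be found in the camera images.
- key: T-key, upright, loose, 0.15 kg, 92 mm tall. Origin: underside of its head; z up the stem. Head: steel cross bar, z 0-8, 30 mm long along key x, 8 mm wide, underside flat with square edges, top rounded. Stem 7 mm. Sprung steel disc, 54 mm wide, 5 mm thick, underside at z = 14 when free. Dark sleeve z 38-64. Black wing handle z 62-92, 46 mm along key x, 12 mm thick in y: grip it across y. Half a turn of it makes no difference
- key_head (a point): point on the key: middle of its cross head, 4 mm above the key's origin
- key_grip (a point): point on the key: middle of its wing handle, 78 mm above the key's origin
- key_disc (a joint): how far the key's disc is pushed up the stem, away from the head, m (0 free, 0.016 most). Its spring takes 3.6 N to start and 0.45 N more per mm, lightly damped. Fully locked on the tray it reads about 0.005
- stand: grey accessory stand, fixed, 124 x 62 mm, 30 mm high; origin on the bench under its key slot, z up. At the start the key hangs in the slot (34 mm along stand x, 12 mm wide, 18 mm deep), its disc on the stand's top, head along stand x; lift it straight up by 40 mm or more. 66 mm to -x of the slot stands a round black spare knob, top at 53 mm
- shaker: low white bench shaker, fixed; aluminium platform 222 x 264 mm, top at z = 84 mm; control panel on its -x side. Origin on the bench under its middle, z up. In the middle of the platform, under the tray's window, a steel lock plate (top at z = 83 mm) with one slot, 33 mm long along shaker x and 10 mm wide
- lock_slot (a point): point with the shaker's axes: middle of the platform, at the height of the lock plate's top. Nominal place of the slot only: the plate is clamped in long holes, so the slot lies up to 8 mm off to either side along shaker y (not reported; none along x, no turn). The plate does not give under light pushes. The slot goes 8 mm down (5 mm plate, 3 mm ribs under it)
- lock_home (a point): point with the shaker's axes, 9 mm below lock_slot: height of the middle of the head when home in the groove (10.5 mm wide, 3 mm deep, along shaker y, under the plate in the middle of the slot's length). The head turns freely below the ribs with its middle 3 to 8 mm below this point; at 8 mm it meets a hard floor. Stops: about 5 degrees past 90 clockwise from above; about 30 the other way
- tray: loose grey tube tray, 180 x 236 mm, 0.6 kg, on the platform between low steel lips, 1 mm play. Origin: middle of its underside, z up. Deck 5 mm thick (top 89 mm above the bench) with a window in the middle, 38 mm along x, 28 mm along y. White blocks with fixed black-capped tubes begin 61 mm from the middle on both y sides, tube tops 118 mm above the bench
- timer: white bench timer, 62 x 62 x 20 mm, lying loose on the bench; a bystander
- tally: grey hand tally counter, 64 x 66 x 44 mm, loose; a bystander
- vial_carton: brown carton, 146 x 133 x 45 mm, loose; a bystander
Not all that is in view belongs to the job. Leave any green look-alike of the key alone.

How it is judged:
At the end, for the whole second after the job is handed in: Key upright and at rest, head across the slot (within 0.2 rad of shaker y) and within 13 mm of lock_slot in plan, its middle 7 to 11 mm below the plate's top; disc pushed up 3 to 6.8 mm by the tray; tray flat within 0.03 rad and at most 2.5 mm off the platform (angle between the x axis of key and the y axis of lock_slot, either way round below 0.2 rad and z of key_head in the frame of lock_slot between -0.011 and -0.007 m and horizontal distance between key_head and lock_slot below 0.013 m and angle between key's own z axis and vertical below 0.1 rad and value of joint key_disc between 0.003 and 0.0068 m and linear speed of key below 0.02 m/s and angular speed of key below 0.2 rad/s and z of tray in the frame of shaker below 0.0865 m and angle between tray's own z axis and vertical below 0.03 rad); the robot touches nothing.
It fails at once if the key pushes on the shaker or its lock plate with more than 30 N (contact force between key and shaker above 30 N).
It fails at once if the key pushes on the tray with more than 30 N (contact force between key and tray above 30 N).
It fails at once if the robot pushes on the shaker or the tray with more than 30 N (contact force between any of the arm, the fingers and shaker above 30 N or contact force between any of the arm, the fingers and tray above 30 N).
It fails at once if the tray is tipped or lifted out of its place (angle between tray's own z axis and vertical above 0.08 rad or distance of tray from where it was at the start of the episode above 0.02 m).
It fails at once if the timer, the tally counter or the carton is shifted by more than 20 mm (distance of any of timer, tally, vial_carton from where it was at the start of the episode above 0.02 m).
It also fails if it takes over 64 s, if anything falls off the work surface, if the arm or the gripper's body presses on something with over 40 N, if the wrist force passes 120 N, or if a joint passes its speed limit or range.

## Working session

There is one attempt and no reset: what is moved stays moved. The work goes in short steps, each a Python script; the robot and the scene stay as the last script left them, time stands still between calls to the robot, and variables do not carry over. Pictures are saved under pics/ and viewed, at most 10 in all, crops included, and the job is handed in when it is done.

```bash
mkdir -p pics; cat > h.py <<'E'
import numpy as np, cv2
from cell import env, kin, camera, calibration, job
def cal(n):
    c=calibration(n); K=np.array([[c['fx'],0,c['cx']],[0,c['fy'],c['cy']],[0,0,1.]])
    return K,cv2.Rodrigues(np.array(c['rvec'],float))[0],np.array(c['tvec'],float).reshape(3)
def cloud(n,depth):
    K,R,t=cal(n); v,u=np.mgrid[0:480,0:640]
    p=np.stack([(u-K[0,2])/K[0,0],(v-K[1,2])/K[1,1],np.ones_like(u)],-1)*depth[...,None]
    return (p-t)@R
def onz(n,u,v,z):
    K,R,t=cal(n); o=-R.T@t; d=R.T@np.linalg.inv(K)@[u,v,1]; return o+d*(z-o[2])/d[2]
def proj(n,p):
    K,R,t=cal(n); q=K@(R@np.array(p,float)+t); return q[:2]/q[2]
E
python3 - <<'E'
from h import *
for n in('top','side'):
    im,d=camera(n); cv2.imwrite(f'pics/{n}0.png',im); np.save(f'{n}0.npy',d)
    K,R,t=cal(n); print(n,K[0,0],-R.T@t,R[2])
s=env.get_state(); print(s['time'],s['orientation'],s['force'])
E
```

```text
top 569.6672587977054 [ 0.27899922 -0.06382167  1.46047017] [ 0.15330491  0.00292913 -0.98817459]
side 505.04673437401425 [ 0.17020585 -0.68688717  1.33856403] [ 0.22458159  0.44044224 -0.86923745]
0.1 [-1.30057830e-04  2.27882931e-01  9.73688187e-01 -8.16238456e-04] [0.66638279 0.25802546 0.57104942]
```

View pics/top0.png

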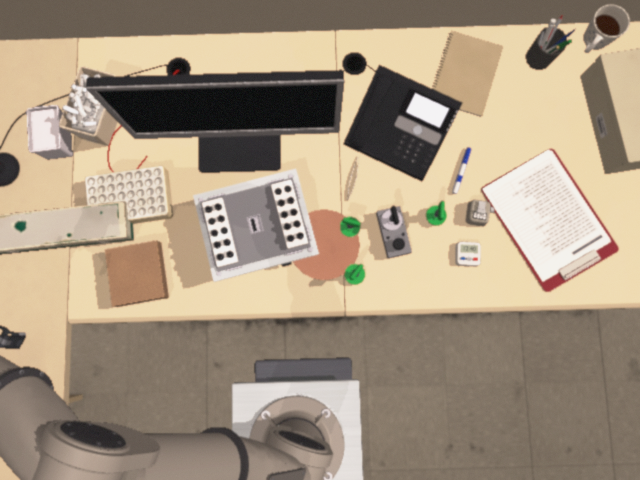

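View pics/side0.png

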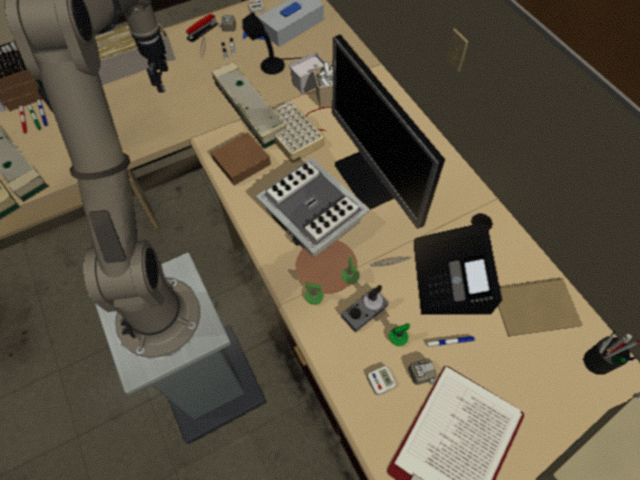

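The top view shows the shaker and tray centred near (255,225), and the stand near (393,231) with the key at (395,213) and the knob at (398,243). Green look-alikes are at (349,226), (437,213) and (354,273). I'll enlarge these areas.

```bash
python3 - <<'E'
from h import *
im=cv2.imread('pics/top0.png')
a=cv2.resize(im[165:285,190:320],None,fx=5,fy=5,interpolation=cv2.INTER_CUBIC)
b=cv2.resize(im[190:270,365:415],None,fx=7.5,fy=7.5,interpolation=cv2.INTER_CUBIC)
w=np.zeros((600,1025,3),np.uint8); w[:,:650]=a; w[:,650:650+375]=b
cv2.imwrite('pics/a.png',cv2.resize(w,None,fx=.78,fy=.78,interpolation=cv2.INTER_AREA))
s=cv2.imread('pics/side0.png')
cv2.imwrite('pics/b.png',cv2.resize(s[275:345,330:420],None,fx=8,fy=8,interpolation=cv2.INTER_CUBIC))
c=cloud('top',np.load('top0.npy')); 
for u,v in[(395,213),(395,210),(398,243),(393,228),(254,225),(240,225),(349,226),(437,213),(393,219)]: print(u,v,c[v,u].round(3))
E
```

```text
395 213 [ 0.549 -0.256  0.107]
395 210 [ 0.555 -0.256  0.111]
398 243 [ 0.483 -0.267  0.056]
393 228 [ 0.526 -0.26   0.028]
254 225 [0.538 0.091 0.06 ]
240 225 [0.533 0.122 0.092]
349 226 [ 0.529 -0.147  0.056]
437 213 [ 0.554 -0.367  0.063]
393 219 [ 0.536 -0.252  0.096]
```

View pics/a.png

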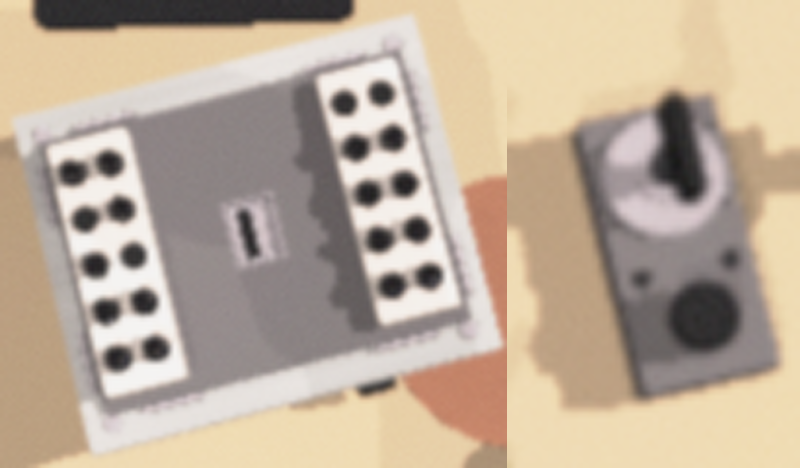

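View pics/b.png

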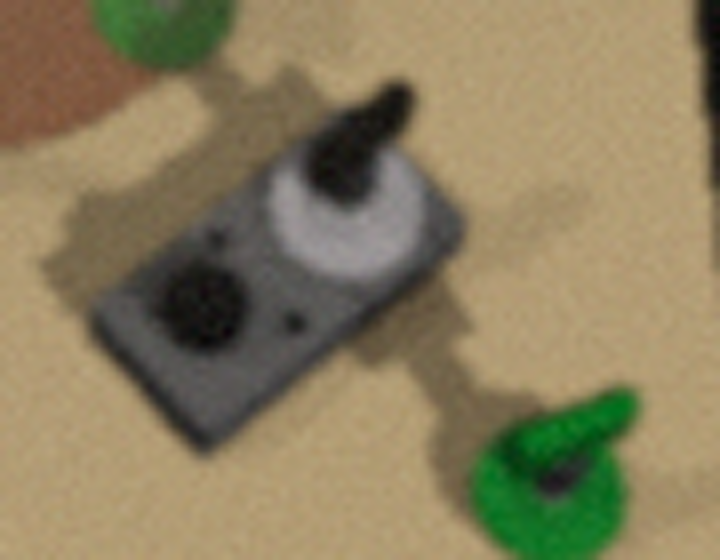

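Enlarged left crop: platform corners (13,120), (415,15), (500,345) and (95,452), with the slot at (249,234) in the window. Right crop: stand corners (573,133), (713,95), (778,365) and (640,398), disc centre (664,172), and the handle running from (674,95) to (693,198).

```bash
python3 - <<'E'
from h import *
A=lambda x,y,z: onz('top',190+x/3.9-.4,165+y/3.9-.4,z)
B=lambda x,y,z: onz('top',365+(x-507)/5.85-.4,190+y/5.85-.4,z)
P=[A(*q,.084) for q in[(13,120),(415,15),(500,345),(95,452)]]
c=np.mean(P,0); ax=(P[0]+P[1]-P[2]-P[3])/2; ay=(P[0]+P[3]-P[1]-P[2])/2
print('plat',c,np.hypot(*ax[:2]),np.arctan2(ax[1],ax[0]),np.hypot(*ay[:2]),np.arctan2(-ay[0],ay[1]))
print('slot',A(249,234,.083),'ends',A(243,211,.083),A(256,257,.083))
W=[A(*q,.089) for q in[(222,203),(270,193),(287,258),(236,266)]];print('win',np.mean(W,0))
S=[B(*q,.03) for q in[(573,133),(713,95),(778,365),(640,398)]]
c=np.mean(S,0); ax=(S[0]+S[1]-S[2]-S[3])/2; ay=(S[0]+S[3]-S[1]-S[2])/2
print('stand',c,np.hypot(*ax[:2]),np.arctan2(ax[1],ax[0]),np.hypot(*ay[:2]),np.arctan2(-ay[0],ay[1]))
print('disc',B(664,172,.035),'knob',B(704,316,.053))
e,f=B(674,95,.105),B(693,198,.105); print('handle',(e+f)/2,np.hypot(*(e-f)[:2]),np.arctan2(*(e-f)[1::-1]))
# side-camera: stand top corners, disc, handle ends
C=lambda x,y,z: onz('side',330+x/8-.45,275+y/8-.45,z)
print('side disc',C(348,208,.035),'handle tips',C(400,98,.1),C(340,165,.1),'knob',C(203,305,.053))
# depth of handle top
c=cloud('top',np.load('top0.npy'))[195:240,370:415].reshape(-1,3)
h=c[(c[:,2]>.098)&(c[:,2]<.12)]; print(len(h),h.mean(0),h.min(0),h.max(0))
im=cv2.imread('pics/top0.png')
cc=cloud('top',np.load('top0.npy'))[165:285,190:320].reshape(-1,3); 
m=(cc[:,2]>.07)&(cc[:,2]<.1); r=cv2.minAreaRect(cc[m][:,:2].astype(np.float32)*1000); print(r)
E
```

```text
plat [0.5363707  0.08516133 0.084     ] 0.21932674085017084 0.23047549908039616 0.2622325329546484 0.2325774296757031
slot [0.53469495 0.08962881 0.083     ] ends [0.54956714 0.09325032 0.083     ] [0.51985286 0.08538937 0.083     ]
win [0.5360936  0.08595412 0.089     ]
stand [ 0.5154777  -0.26059254  0.03      ] 0.12086774405647026 0.1903151430065641 0.06269032521016736 0.2234723116088933
disc [ 0.5477983 -0.2563851  0.035    ] knob [ 0.48146755 -0.26795457  0.053     ]
handle [ 0.54514784 -0.25550527  0.105     ] 0.044005868483484686 0.13004123281705351
side disc [ 0.55027325 -0.2584897   0.035     ] handle tips [ 0.56733682 -0.25399144  0.1       ] [ 0.53700443 -0.26533572  0.1       ] knob [ 0.48341098 -0.27141277  0.053     ]
95 [ 0.54669435 -0.25492323  0.1053409 ] [ 0.52417416 -0.2633656   0.0980841 ] [ 0.56962313 -0.2467978   0.1112303 ]
((536.7406005859375, 86.42178344726562), (223.93963623046875, 264.6467590332031), 13.209888458251953)
```

```bash
cat >> h.py <<'E'
def Q(yaw): # tool down, tool x at yaw (world)
    return [0,np.cos(yaw/2),np.sin(yaw/2),0]
def st(tag=''):
    s=env.get_state(); print(tag,'t%.2f'%s['time'],np.round(s['tcp_pos'],4),'F',np.round(s['force'],1),'M',np.round(s['torque'],2),'op%.4f'%s['opening'],'g%.0f'%s['gripper_force'],'q7 %.2f'%s['qpos'][6]); return s
PI=np.pi
E
python3 - <<'E'
from h import *
p=[.547,-.256]; q=Q(.18+PI)
env.grip(.06,60)
env.reach(p+[.26],q); st('above')
env.movel(p+[.149],velocity=.12,stop_force=6); st('down')
env.grip(0.0,60); st('grip')
env.movel(p+[.20],velocity=.08); st('up')
im,d=camera('side'); cv2.imwrite('pics/c.png',cv2.resize(im[230:350,300:440],None,fx=5,fy=5,interpolation=cv2.INTER_CUBIC))
E
```

```text
above t3.62 [ 0.5475 -0.2552  0.2599] F [-0.6 -0.1  0.9] M [ 0.01 -0.05  0.02] op0.0599 g0 q7 2.40
down t4.69 [ 0.5474 -0.2564  0.1497] F [ 0.3 -0.7 -0.2] M [-0.02  0.02  0.  ] op0.0600 g0 q7 2.49
grip t5.19 [ 0.5472 -0.2562  0.1494] F [ 0.2 -0.1  2.7] M [-0.01 -0.04  0.02] op0.0115 g54 q7 2.49
up t5.98 [ 0.5468 -0.2557  0.1998] F [-0.4 -0.8 -2.9] M [ 0.02  0.04 -0.02] op0.0109 g54 q7 2.45
```

View pics/c.png

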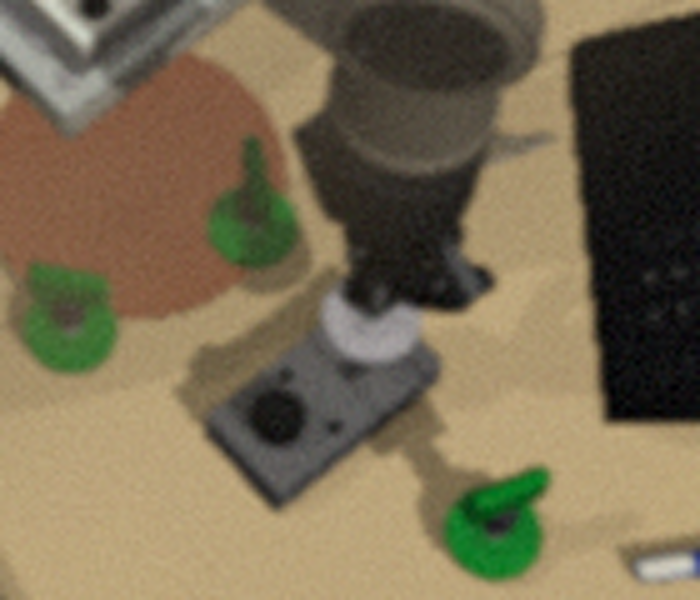

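The key is in the gripper and has come up; the disc sits at (370,325), above the stand. Next I'll check reachability at the lock and move over it.

```bash
python3 - <<'E'
from h import *
for a in(0,PI):
  for y in(.231,-.5,-1.34,-1.43):
    j=kin.inverse_kinematics([.5353,.0897,.205],Q(y+a)); print(a,y,None if j is None else np.round(j,2))
env.movel([.547,-.256,.30],velocity=.2)
st()
E
```

```text
0 0.231 [-1.17  0.94  1.41  2.02 -1.03  1.19 -0.65]
0 -0.5 [-1.14  0.79  1.27  2.01 -0.89  1.06 -1.5 ]
0 -1.34 [ 0.03  0.41 -0.38  1.94  0.2   0.83  2.91]
0 -1.43 [-0.13  0.39 -0.18  1.95  0.09  0.81  2.91]
3.141592653589793 0.231 [-0.78  0.45  0.64  2.   -0.36  0.81  1.87]
3.141592653589793 -0.5 [-0.91  0.5   0.82  2.   -0.49  0.84  1.26]
3.141592653589793 -1.34 [-1.04  0.61  1.05  2.01 -0.68  0.92  0.6 ]
3.141592653589793 -1.43 [-1.06  0.63  1.07  2.01 -0.7   0.93  0.53]
 t6.68 [ 0.5465 -0.2555  0.2989] F [ 0.3  0.4 -3.1] M [ 0.05  0.01 -0.02] op0.0113 g54 q7 2.37
```

```bash
python3 - <<'E'
from h import *
p=[.5353,.0897]
env.reach(p+[.30],Q(.231+PI)); st()
env.movel(p+[.228],velocity=.1); st()
im,d=camera('side'); cv2.imwrite('pics/d.png',cv2.resize(im[155:235,260:360],None,fx=7,fy=7,interpolation=cv2.INTER_CUBIC))
hit=env.movel(p+[.209],velocity=.01,stop_force=4); print(hit); st()
im,d=camera('side'); cv2.imwrite('pics/e.png',im)
E
```

```text
t7.98 [0.5356 0.088  0.3   ] F [ 0.6 -0.1 -2.7] M [ 0.01 -0.06 -0.08] op0.0107 g54 q7 1.76
 t8.85 [0.5357 0.0896 0.2285] F [-0.5  0.1 -1.5] M [ 0.04 -0.01 -0.02] op0.0115 g54 q7 1.83
False
 t10.95 [0.5353 0.0897 0.209 ] F [ 0.7  0.4 -1.7] M [-0.   -0.03  0.03] op0.0113 g54 q7 1.85
```

View pics/d.png

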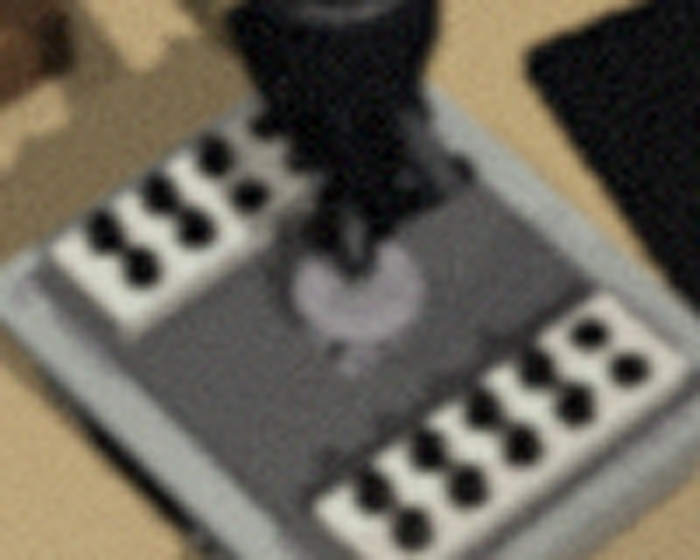

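The picture shows the disc over the window. The probe met nothing down to .209, so the head looks to be in the slot already. I'll carry on down gently to the disc contact.

```bash
python3 - <<'E'
from h import *
p=[.5353,.0897]
for z in(.207,.205,.203,.201,.1985):
    h=env.movel(p+[z],velocity=.01,stop_force=9); s=st(str(h))
    if h: break
E
```

```text
False t11.35 [0.5355 0.0897 0.2072] F [-0.4 -0.1  1.5] M [ 0.02  0.21 -0.02] op0.0110 g55 q7 1.85
False t11.70 [0.5354 0.0897 0.2051] F [-1.1 -0.4  3.7] M [-0.01  0.18  0.  ] op0.0108 g55 q7 1.86
False t12.05 [0.5354 0.0897 0.203 ] F [-0.5  0.4  5.3] M [-0.05  0.21  0.02] op0.0112 g55 q7 1.86
False t12.40 [0.5355 0.0897 0.2011] F [-1.1 -0.1  5.9] M [-0.03  0.17  0.01] op0.0111 g55 q7 1.86
False t12.80 [0.5355 0.0897 0.1987] F [-1.  -0.9  5.9] M [-0.07  0.27  0.05] op0.0110 g55 q7 1.86
```

The spring took up at TCP ≈ .208, as predicted. The head is through the slot and below the ribs, so I can turn it clockwise in steps.

```bash
python3 - <<'E'
from h import *
p=[.5354,.0897,.1982]
for a in (15,30,45,60,75,85,90,93,96):
    h=env.movel(p,velocity=.02,rot=Q(.231+PI-np.radians(a)),stop_force=8); s=st(f'{a} {h}')
    o=s['orientation']; print('  yaw turned',np.degrees(.231+PI-2*np.arctan2(o[2],o[1]))%360)
    if h or abs(s['torque'][2])>.35: break
E
```

```text
15 False t13.21 [0.5359 0.0898 0.1985] F [-0.5 -0.4  6.6] M [-0.    0.15 -0.06] op0.0112 g55 q7 1.65
  yaw turned 15.022247987607685
30 False t13.62 [0.536  0.0899 0.1986] F [ 0.8 -0.   6.1] M [ 0.1  -0.01 -0.11] op0.0112 g55 q7 1.43
  yaw turned 30.017573880485408
45 False t14.03 [0.5361 0.0899 0.1986] F [-0.2 -0.3  6.1] M [ 0.1   0.01 -0.07] op0.0113 g55 q7 1.22
  yaw turned 45.01714950962068
60 False t14.43 [0.5362 0.0901 0.1986] F [0.7 0.6 6.1] M [ 0.19 -0.01 -0.08] op0.0109 g55 q7 1.02
  yaw turned 60.00910439523519
75 False t14.84 [0.5362 0.0902 0.1986] F [0.7 1.4 6.3] M [ 0.27 -0.09 -0.1 ] op0.0107 g55 q7 0.81
  yaw turned 75.00383952764088
85 False t15.17 [0.5362 0.0902 0.1986] F [1.1 1.4 6. ] M [ 0.28 -0.08 -0.1 ] op0.0107 g55 q7 0.67
  yaw turned 85.00621391904315
90 False t15.42 [0.5363 0.0902 0.1986] F [0.3 1.4 6.2] M [ 0.33 -0.08 -0.11] op0.0111 g55 q7 0.60
  yaw turned 90.0046330694337
93 False t15.67 [0.5363 0.0902 0.1987] F [0.2 2.2 6.5] M [ 0.31 -0.07  0.01] op0.0113 g55 q7 0.56
  yaw turned 92.99059550479805
96 False t15.92 [0.5363 0.0902 0.1987] F [0.9 1.1 7.3] M [ 0.3 -0.1 -0. ] op0.0110 g55 q7 0.52
  yaw turned 95.98827448494022
```

```bash
python3 - <<'E'
from h import *
p=[.5363,.0899]; q=Q(.231+PI-np.radians(92))
env.movel(p+[.1984],velocity=.02,rot=q); st()
for z in(.1998,.2008,.2018,.2028,.2036):
    h=env.movel(p+[z],velocity=.008,stop_force=6); st(str(h))
    if h: break
im,d=camera('side'); cv2.imwrite('pics/f.png',im)
E
```

```text
t16.17 [0.5366 0.0902 0.1986] F [-1.2 -0.   6.7] M [0.2  0.12 0.06] op0.0110 g56 q7 0.58
False t16.49 [0.5367 0.0902 0.2001] F [-0.7  2.   6.6] M [0.2  0.08 0.1 ] op0.0112 g56 q7 0.57
False t16.77 [0.5366 0.0902 0.201 ] F [-0.6  0.3  4.9] M [ 0.35 -0.07  0.11] op0.0107 g56 q7 0.57
False t17.04 [0.5366 0.0901 0.202 ] F [1.4 2.8 5.8] M [ 0.39 -0.16  0.09] op0.0111 g56 q7 0.57
False t17.32 [0.5366 0.0901 0.203 ] F [1.3 2.1 4.7] M [ 0.57 -0.4   0.08] op0.0115 g56 q7 0.57
False t17.57 [0.5365 0.0901 0.2036] F [2.5 2.8 1.5] M [ 0.61 -0.72  0.03] op0.0109 g55 q7 0.57
```

The head rose past the ribs and was stopped at about .2034, so it's home. I'll release, retreat and check.

```bash
python3 - <<'E'
from h import *
env.grip(.05); s=st()
x,y,z=s['tcp_pos']
env.movel([x,y,.30],velocity=.1); st()
env.movel([.50,.36,.36],velocity=.2); env.dwell(.5); st()
im,d=camera('top'); i2,d2=camera('side')
w=np.hstack([cv2.resize(im[175:275,195:315],(480,400),interpolation=cv2.INTER_CUBIC),cv2.resize(i2[150:250,255:365],(320,291),interpolation=cv2.INTER_CUBIC)[:291] if 0 else cv2.resize(i2[150:275,255:355],(320,400),interpolation=cv2.INTER_CUBIC)])
cv2.imwrite('pics/g.png',w)
c=cloud('top',d)[195:250,225:285].reshape(-1,3); m=(c[:,2]>.125)&(c[:,2]<.2); h=c[m]
r=cv2.minAreaRect(h[:,:2].astype(np.float32)*1000); print(len(h),h.mean(0),np.sort(h[:,2])[-15:].mean(),r)
E
```

```text
t18.07 [0.5359 0.0897 0.2034] F [ 0.1 -0.3 -0.2] M [-0.    0.01 -0.01] op0.0505 g0 q7 0.57
 t19.19 [0.5356 0.0898 0.2994] F [-0.2 -0.2  0.7] M [0.01 0.04 0.01] op0.0497 g0 q7 0.47
 t21.24 [0.5  0.36 0.36] F [-0.1 -0.5  0.6] M [ 0.04 -0.02  0.01] op0.0502 g0 q7 0.02
139 [0.53381886 0.08811755 0.15405296] 0.1631443062458647 ((534.219970703125, 88.20745849609375), (15.022605895996094, 44.40988540649414), 12.292119979858398)
```

View pics/g.png

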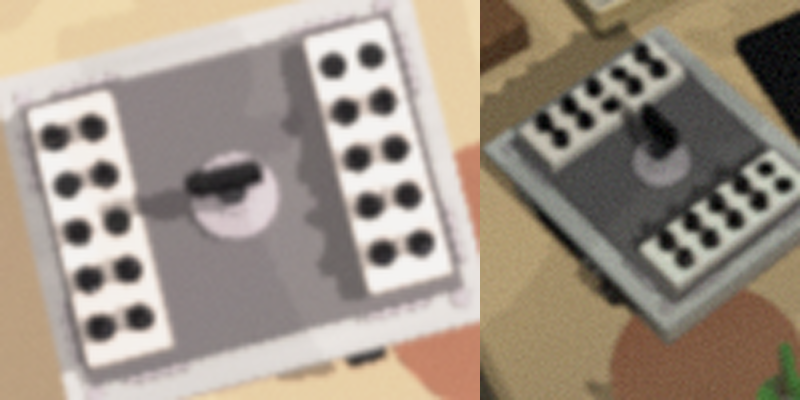

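The handle at (224,178) now lies across the slot, the disc sits flat on the deck, and the tray is in place. I'll check the seated height with the same depth statistic as at the start.

```bash
python3 - <<'E'
from h import *
c=cloud('top',np.load('top0.npy'))[195:240,370:415].reshape(-1,3); h=c[c[:,2]>.07]
f=lambda h:(len(h),np.sort(h[:,2])[-15:].mean().round(4),np.percentile(h[:,2],[50,70,85]).round(4))
print('start (true .108)',f(h),'stand',np.median(c[(c[:,2]>.02)&(c[:,2]<.032)][:,2]))
D=np.mean([camera('top')[1] for _ in range(6)],0)
c=cloud('top',D)[190:255,220:290].reshape(-1,3); h=c[(c[:,2]>.124)&(c[:,2]<.2)]; print('now (home .162)',f(h))
k=c[(c[:,2]>.087)&(c[:,2]<.1)]; r=np.hypot(*(k[:,:2]-[.535,.0895]).T); print('disc z(.094)',np.median(k[(r>.014)&(r<.024)][:,2]),'deck(.089)',np.median(k[(r>.033)][:,2]))
E
```

```text
start (true .108) (136, np.float64(0.9207), array([0.1042, 0.1068, 0.1089])) stand 0.028671519218101002
now (home .162) (136, np.float64(0.1617), array([0.1588, 0.1602, 0.161 ]))
disc z(.094) 0.09302991692037377 deck(.089) 0.08821888511541641
```

Averaged over six frames, the handle top reads .162, which is the fully home height (it would be .159 if caught under the ribs). I'll hand the job in.

```bash
python3 -c "
from h import *
print(job.job_done()); st()"
```

```text
the job is handed in; nothing more can be done
None
the job is handed in; nothing more can be done
```

The job is handed in, with no verdict returned: the T-key is through the slot, turned a quarter turn clockwise and released, and its handle height and angle match fully home, with the tray flat.

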